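# Offer up the hinge leaf to the door jamb and hold it for the pin

### The job

Two steel hinge leaves stand in slotted wooden stands; take the one with a single knuckle in the middle of its edge, lift it out, bring its knuckle between the two knuckles on the wooden jamb block, and feel it gently home into the black V-shaped seat, so that the three knuckle holes line up on one upright axis. Finish while still gripping the leaf there, upright and lightly pressed into the seat, ready for somebody else to drop in the pin: do not let go. Do not force it, and leave the other leaf, the pin, the brush and the sneaker alone.

Things in the scene. Friction and masses are not known exactly. Their poses are not given: they have to be found in the camera images.
- leaf_center (a point): Centre of the plate of the hinge leaf to fit: a steel plate 80 long (x) x 10 thick (y) x 70 tall (z) mm, standing on edge, its lower 10 mm in the slot of a stand. Pinch it across its 10 mm thickness from above. Leaf axes: x points along the plate towards its knuckle, y across the plate, z up. The plate's bottom edge is 35 mm below this point. Mass about 0.3 kg, varies.
- leaf_knuckle (a point): Middle of that leaf's only knuckle, on its hole axis: an upright tube 24 mm in diameter, 34 mm tall, with a 12 mm hole, 56 mm along the leaf's x from leaf_center and at the same height; its axis is the leaf's z. Between the plate (which ends 40 mm from leaf_center) and the tube is a web 10 mm thick and 34 mm tall. Same axes as leaf_center.
- jamb_axis (a point): Point on the hinge axis of the jamb block, midway in height between its two fixed knuckles: where leaf_knuckle belongs, 85 mm above the table. Axes as jamb. The fixed knuckles are upright tubes 24 mm in diameter, 12 mm hole, 25 mm tall; the upper one begins 23 mm above this point, the lower one ends 23 mm below it, so the gap is 46 mm for the 34 mm knuckle. The leaf comes in level from jamb -x, moving along jamb +x.
- jamb: Fixed wooden door-post block, 50 (x) x 80 (y) x 135 (z) mm on a 12 mm plywood foot 120 x 120 mm reaching 50 mm from the origin on the -x side; origin at the centre of the block's underside on the table. Its -x face, turned towards the robot and its right, carries a steel leaf with two knuckles; their axis is upright at 50 mm in -x from the origin. It does not move.
- seat: Black V-shaped seat fixed to the jamb between the two knuckles, 42 mm tall; origin on the hinge axis at jamb_axis. Its two upright walls stand at 45 degrees either side, closing towards jamb +x, mouth about 32 mm wide at the hinge axis. A 24 mm knuckle pushed along jamb +x stops against both walls exactly when its hole is on the hinge axis. Rigid.
- stand_a: Fixed wooden stand of the leaf to fit, 80 (x) x 60 (y) x 18 (z) mm, with a slot along x, 13 mm wide and 10 mm deep, open above and at both ends; origin at the centre of its underside. The plate stands in the slot on a floor 8 mm above the table.
- spare_center (a point): Plate centre of the other leaf, to be left alone in its own like stand: same plate, but with two knuckles, at the top and at the bottom of its edge, and a gap between.
- pin: Loose steel hinge pin, 8 mm thick and 122 mm long with a square head, lying in a grey tray 170 x 60 x 22 mm. Left alone.
- brush_mid (a point): Middle of a cleaning brush lying on the table. Left alone.
- sneaker_mid (a point): Middle of a grey sneaker, 270 x 92 x 95 mm, standing on the table. Left alone.
- leaf: The leaf to fit as a whole; origin at the middle of the plate's bottom edge, 35 mm below leaf_center, same axes.

How it is judged:
By the outcome, as a careful person would: the job done as asked, in the order asked, and still so for the second after the job is handed in, while the arm keeps its last pose, push and grip.
It also fails if it takes over 38 s, if anything falls off the work surface, if the arm or the gripper's body presses on something with over 40 N, if the wrist force passes 120 N, or if a joint passes its speed limit or range.

### The arm

A 7-joint arm with a two-finger parallel gripper is mounted at the origin on the work surface. World frame = base frame: x ahead of the robot, y to its left, z up, the work surface at z = 0. Lengths are in m, angles in rad, forces in N, time in s.
With the tool pointing down it reaches from about 0.425 to 0.925 m from the base axis. Payload 6.8 kg.
Tool frame: the origin (TCP) lies on the front face of the gripper's body, between the roots of the fingers; the fingertips stand 73 mm ahead of it and the grasp point (between the pads) lies 54 mm ahead of it (bot.finger_overhang is the z of the fingertips in the tool frame, in m); z points along the fingers, y is the line along which they close (so a half turn about z gives the same grasp; the last joint's range is limited). The gripper opens to 85 mm and grips with 20 to 120 N. Pads are 22 mm wide; open, the fingers measure 114 mm over their backs; the gripper's body (76 mm by 85 mm) begins 54 mm behind the grasp point. The pads swing forward as they close: fully open they stand 13 mm farther back than shut.
Start: joints at [-1.276, 0.477, 0.022, 1.555, -0.011, 1.109, -0.083], TCP at [0.265, 0.621, 0.304] pointing down, gripper open.
Joint ranges: [-2.96, 2.96], [-0.34, 2.1], [-1.41, 1.46], [0.24, 2.44], [-1.37, 4.51], [0.17, 1.92], [-2.96, 2.96]. Speed limits (rad/s): [2.39, 2.39, 3.14, 3.14, 3.14, 3.14, 3.14].

### API

Orientations are given as a unit quaternion [w, x, y, z].
In Python, from station import bot gives the robot as it stands.
- The arm moves only by the tool servo_tool, never from a script. Its argument "motion" is one flat list of numbers, 7 for each row, row after row: the shift along the tool's x, y, z as a fraction of full scale, then the turn, a rotation vector about the tool's x, y, z as a fraction of full scale, then the closure, from 0 (fully open) to 1 (shut). In form: [tx, ty, tz, ax, ay, az, gripper, tx, ty, tz, ax, ay, az, gripper, ...]. A call has 1 to 5 rows; each row shifts and turns the commanded pose from where the row before left it, along the tool's axes as they then stand; what a row does not reach is not made up. Full scale, the value 1, is 0.02 m for a shift and 0.15 rad for a turn. A row lasts 1/8 s, in which the tool goes at most 62.5 mm and 10.7 degrees, less where a joint would pass 70% of its speed; a pose out of reach is approached as far as the arm can. A call with a number of a shift or a turn outside -1 to 1 is refused whole. A call with a gripper value outside its range is refused whole. The fingers move at their own pace and stop on an object; "grip_force" is the grip in N (left out, the last holds). Time passes only in rows, so rows that do not move let the fingers close. It gives the time, the measured TCP pose, the force, the opening and the grip force at its end, in the units of the state.
- bot.get_obs(): the state, without advancing time (a new reading comes with each control period).
- bot.read_camera(name): name is "scene" or "side" or "wrist"; returns the picture (480x640x3 uint8, red, green, blue); there is no depth.
- bot.get_calibration(name): a dict with "mtx" (3x3 intrinsics, pixels), "k1" (the pictures are not rectified: a ray, as slopes to the right and down, at radius r is drawn at 1 + k1 r^2 times it, then the intrinsics apply), "rvec" (rotation vector, rad) and "tvec" (3), from world to camera coordinates, as OpenCV has them. Camera axes: x right, y down, z forward; pixel columns grow to the right and rows downward; lengths in m; the calibration is good to about 2 mm. A picture is of the moment at which its call begins: read the wrist's pose just before it. get_calibration takes no time and is no camera call; for the wrist camera it gives the pose at the moment of the call.
- bot.hand_in(): hands the job in; it is judged then, once.
Trained networks look in the newest picture that a camera, given by its name, has taken for a name from the list of things; names that differ only in an ending like _2 or _b are one class to them, and where a whole thing is asked for, a point or a joint stands for the part that bears it (a point fixed in the world has none). Each returns a list of dicts, best first, with "p" (0 to 1); they miss things now and then, are a little off and sometimes report something else, mostly with a low value. They report only what shows in the picture. A call takes as long as a camera call.
- bot.boxes_of(camera, name): "uv" ([column, row] in pixels, amid what is visible of it).
The state is a dict: "t": time; "q": joint angles; "joint_vel": joint speeds; "joint_torque": joint torques, N m; "eef_pos": TCP position; "tool_rot": TCP orientation; "contact_force": force on the tool from outside, world axes, zero at the start; "torque": the same for the moment, N m; "gripper_width": opening from 0.0 (shut) to 1.0 (fully open); "grasp_force": force on a finger pad.
Only numpy, scipy, OpenCV 4.12 (cv2) and the standard library are available. Lean on these libraries where they do the work, as an engineer would, in place of code of your own. Each camera call takes 0.05 s, during which the arm holds its last target. There are 200 camera calls.

## Working session

There is one attempt and no reset: what is moved stays moved. The work goes in short steps, Python scripts to look and compute and a tool call to move; the robot and the scene stay as the last step left them, time stands still between calls to the robot, and variables do not carry over. Pictures are saved under pics/ and viewed, at most 10 in all, crops included, and the job is handed in when it is done.

Besides the shell and the picture viewer there is one more tool, called in YAML: its name, and indented under it one key for each argument. servo_tool: Moves the arm, as the interface text tells. Shift numbers are shares of 0.02 m and turn numbers shares of 0.15 rad, none past 1 either way. Its arguments: {"type":"object","properties":{"motion":{"type":"array","items":{"type":"number","minimum":-1,"maximum":1}},"grip_force":{"type":"number"}},"required":["motion"]}

```bash
ls; mkdir -p pics
python3 - <<'E'
from station import bot
import cv2,numpy as np
o=bot.get_obs();print(o)
for c in("scene","side"):
    im=bot.read_camera(c);cv2.imwrite(f"pics/{c}0.png",im[:,:,::-1])
    k=bot.get_calibration(c);print(c,k)
    for n in("leaf_center","leaf_knuckle","jamb_axis","jamb","stand_a","spare_center","leaf"):
        print(n,[(np.round(d["uv"]),round(d["p"],2)) for d in bot.boxes_of(c,n)[:3]])
E
```

```text
pics
{'t': 0.0, 'q': array([-1.27609334,  0.47781015,  0.02232587,  1.55642818, -0.01148512,
        1.10929016, -0.08310499]), 'joint_vel': array([-0.00073602, -0.00087044,  0.00029616, -0.0002843 , -0.00037237,
        0.0001752 , -0.00011316]), 'joint_torque': array([ 1.62850196e-03, -5.96453297e+01,  1.60866302e+00, -2.81178224e+01,
        1.24620119e-02,  9.40742641e-03, -2.60567691e-05]), 'eef_pos': array([0.2644229 , 0.62056605, 0.30292842]), 'tool_rot': array([-1.10984467e-04,  2.00025069e-01,  9.79790363e-01, -8.97042289e-04]), 'contact_force': array([ 0.39233052, -0.64733443, -0.08651393]), 'torque': array([0.00970086, 0.00221076, 0.05300859]), 'grasp_force': 0.0, 'gripper_width': 1.002994475216953}
scene {'mtx': array([[573.09806182,   0.        , 315.58041842],
       [  0.        , 573.09806182, 236.88054855],
       [  0.        ,   0.        ,   1.        ]]), 'k1': 0.06420818974338348, 'rvec': array([ 2.21712095,  0.76986689, -0.32402367]), 'tvec': array([-0.49320773, -0.16762926,  1.56440934])}
leaf_center [(array([187., 283.]), 0.92), (array([396., 153.]), 0.7)]
leaf_knuckle [(array([188., 289.]), 0.92)]
jamb_axis [(array([370., 219.]), 0.58)]
jamb [(array([369., 219.]), 0.89)]
stand_a [(array([182., 302.]), 0.8), (array([189., 287.]), 0.57)]
spare_center []
leaf [(array([188., 288.]), 0.73)]
side {'mtx': array([[516.93526495,   0.        , 322.2171778 ],
       [  0.        , 516.93526495, 241.62060247],
       [  0.        ,   0.        ,   1.        ]]), 'k1': 0.04091010490002892, 'rvec': array([ 0.01079834, -2.88948713,  1.22156174]), 'tvec': array([0.59256784, 0.03052939, 1.33178267])}
leaf_center [(array([372., 187.]), 0.91)]
leaf_knuckle [(array([373., 186.]), 0.82)]
jamb_axis [(array([308., 313.]), 0.93)]
jamb [(array([311., 315.]), 0.75)]
stand_a [(array([378., 201.]), 0.78)]
spare_center [(array([356., 224.]), 0.74)]
leaf [(array([371., 187.]), 0.62)]
```

Run:
```python
import cv2,numpy as np
a=cv2.imread("pics/scene0.png");b=cv2.imread("pics/side0.png")
cv2.imwrite("pics/full.png",np.hstack([cv2.resize(a,(400,300)),cv2.resize(b,(400,300))]))
def crop(im,u,v,w,h,W,H):return cv2.resize(im[v:v+h,u:u+w],(W,H),interpolation=cv2.INTER_CUBIC)
cv2.imwrite("pics/cr.png",np.vstack([np.hstack([crop(a,130,225,100,75,400,300),crop(a,320,160,100,75,400,300)]),np.hstack([crop(b,320,155,100,75,400,300),crop(b,260,265,100,75,400,300)])]))
```

```text
(no output)
```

View pics/full.png

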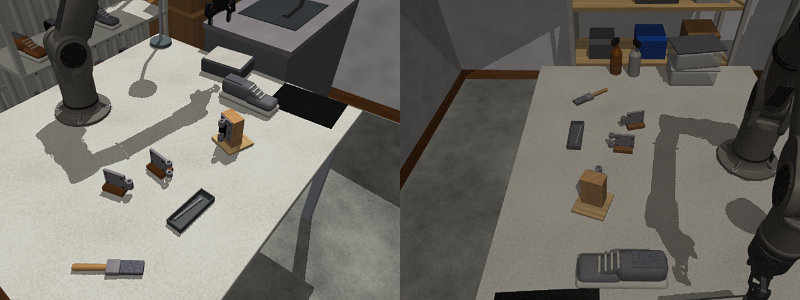

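View pics/cr.png

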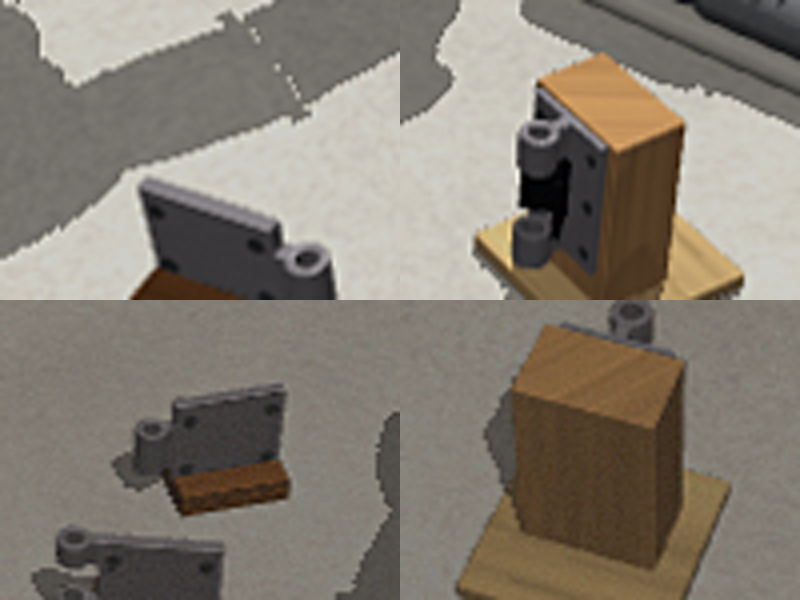

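The leaf to fit is at scene (187,288) and side (372,187): it has a single knuckle, with its hole at about scene (206,289) and side (358,187). The jamb's upper knuckle hole is at about scene (355,193) and side (318,268). Next I fit both poses.

```bash
cat > h.py <<'E'
from station import bot
import cv2,numpy as np
from scipy.optimize import least_squares
from scipy.spatial.transform import Rotation as R
def proj(k,P):
    c=cv2.projectPoints(np.array(P,float).reshape(-1,3),np.array(k["rvec"]),np.array(k["tvec"]),np.array(k["mtx"]),np.array([k["k1"],0,0,0,0.]))
    return c[0].reshape(-1,2)
def world(p,L):
    L=np.array(L,float);c,s=np.cos(p[2]),np.sin(p[2])
    return np.c_[p[0]+c*L[:,0]-s*L[:,1],p[1]+s*L[:,0]+c*L[:,1],L[:,2]]
def fit(obs,starts=np.arange(-3,3.2,.5),x0=(.6,0)):
    # obs: list of (calib, local pts with absolute z, uv)
    f=lambda p:np.concatenate([(proj(k,world(p,L))-np.array(uv)).ravel() for k,L,uv in obs])
    r=min((least_squares(f,[*x0,a],loss="soft_l1") for a in starts),key=lambda r:r.cost)
    return r.x,np.round(f(r.x).reshape(-1,2),1)
def uc(o,pts,s=4):
    return np.array(o)+(np.array(pts,float)+.5)/s-.5
E
python3 - <<'E'
from h import *
S,D=bot.get_calibration("scene"),bot.get_calibration("side")
L=[[-.04,0,.078],[.04,0,.078],[.056,0,.060]]
p,e=fit([(S,L,uc((130,225),[(145,182),(278,223),(306,257)])),(D,L,uc((320,155),[(285,86.5),(175,103),(151,128)]))])
print("leaf",p,e.tolist())
L=[[-.05,0,.133],[-.025,.04,.135],[.025,.04,.135],[.025,-.04,.135],[-.025,-.04,.135]]
p,e=fit([(S,L,uc((320,160),[(141,131),(138,80),(201,55),(284,122),(209,150)])),(D,L,uc((260,265),[(231,12),(285,62),(255,130),(113,90),(148,25)]))])
print("jamb",p,e.tolist(),"axis",world(p,[[-.05,0,.085]]))
E
```

```text
leaf [ 0.44258015 -0.2134706   0.26083505] [[-0.3, -0.9], [-0.3, 0.1], [0.5, -0.2], [-0.3, -0.5], [-0.2, -0.1], [-0.1, -0.3]]
jamb [0.61715383 0.22324701 1.23159455] [[-0.3, -0.6], [-0.7, -1.2], [0.9, -1.8], [1.0, -0.6], [2.1, -0.3], [0.4, -0.5], [0.6, -0.8], [0.1, -0.5], [-0.6, -0.6], [-0.4, -1.0]] axis [[0.6005171  0.17609598 0.085     ]]
```

```bash
cat >> h.py <<'E'
def yawR(y): # tool down, tool y axis at world yaw y
    Y=np.array([np.cos(y),np.sin(y),0]);Z=np.array([0,0,-1.]);return np.c_[np.cross(Y,Z),Y,Z]
def plan(wps,g,nmax=60,dec=2,vmax=1.0):
    o=bot.get_obs();p=o["eef_pos"].copy();Q=R.from_quat(np.roll(o["tool_rot"],-1));rows=[]
    for tp,ty in wps:
        T=R.from_matrix(yawR(ty));tp=np.array(tp)
        while len(rows)<nmax:
            d=Q.inv().apply(tp-p)/.02;w=(Q.inv()*T).as_rotvec()/.15
            n=max(np.abs(d).max()/vmax,np.abs(w).max(),1e-9)
            n=max(1,int(np.ceil(n-.02)))
            r=np.round(np.r_[d/n,w/n].clip(-1,1),dec);rows.append(r)
            p=p+Q.apply(r[:3]*.02);Q=Q*R.from_rotvec(r[3:]*.15)
            if n<=1:break
    for i in range(0,len(rows),5):
        print("["+", ".join(", ".join(f"{v+0:g}" for v in r)+f", {g}" for r in rows[i:i+5])+"]")
    print("end",p)
E
python3 - <<'E'
from h import *
plan([([.50,.25,.29],.0),([.44,-.2135,.24],-1.31)],0,dec=1)
E
```

```text
[-1, -0.7, 0, 0, 0, 0.4, 0, -1, -0.6, 0, 0, 0, 0.4, 0, -1, -0.5, 0, 0, 0, 0.4, 0, -1, -0.4, 0, 0, 0, 0.4, 0, -1, -0.4, 0, 0, 0, 0.4, 0]
[-1, -0.3, 0, 0, 0, 0.4, 0, -1, -0.2, 0, 0, 0, 0.4, 0, -1, -0.2, 0, 0, 0, 0.4, 0, -0.9, -0.1, 0, 0, 0, 0.3, 0, -0.9, -0.1, 0.1, 0, 0, 0.3, 0]
[-1, 0, 0, 0, 0, 0.3, 0, -0.9, 0, 0.1, 0, 0, 0.3, 0, -1, 0, 0, 0, 0, 0.3, 0, -0.9, 0.1, 0.1, 0, 0, 0.3, 0, -0.9, 0.1, 0, 0, 0, 0.3, 0]
[-0.9, 0.2, 0.1, 0, 0, 0.4, 0, -0.9, 0.2, 0, 0, 0, 0.3, 0, -0.9, 0.3, 0.1, 0, 0, 0.4, 0, -0.9, 0.3, 0, 0, 0, 0.3, 0, -0.9, 0.4, 0.1, 0, 0, 0.4, 0]
[-0.9, 0.4, 0, 0, 0, 0.3, 0, -0.9, 0.5, 0.1, 0, 0, 0.4, 0, -1, -0.1, 0.1, 0, 0, 0.4, 0, -1, -0.1, 0.1, 0, 0, 0.4, 0, -1, 0, 0.1, 0, 0, 0.4, 0]
[-1, 0.1, 0.1, 0, 0, 0.4, 0, -1, 0.1, 0.1, 0, 0, 0.4, 0, -0.9, 0.2, 0.1, 0, 0, 0.4, 0, -1, 0.2, 0.1, 0, 0, 0.4, 0, -1, 0.3, 0.1, 0, 0, 0.4, 0]
[-1, 0.4, 0.1, 0, 0, 0.4, 0, -0.9, 0.4, 0.1, 0, 0, 0.4, 0, -1, 0.5, 0.1, 0, 0, 0.4, 0, -1, 0.6, 0.1, 0, 0, 0.4, 0, -0.9, 0.6, 0.1, 0, 0, 0.4, 0]
[-1, 0.7, 0.1, 0, 0, 0.4, 0, -0.9, 0.8, 0.2, 0, 0, 0.4, 0, -0.9, 0.9, 0.1, 0, 0, 0.5, 0, -0.8, 0.9, 0.2, 0, 0, 0.4, 0, -0.8, 1, 0.1, 0, 0, 0.5, 0]
[-0.5, 0.8, 0.1, 0, 0, 0.3, 0, -0.5, 0.8, 0.1, 0, 0, 0.3, 0, -0.4, 0.8, 0.1, 0, 0, 0.4, 0, -0.4, 0.8, 0.2, 0, 0, 0.3, 0]
end [ 0.44056386 -0.21287645  0.23989231]
```

servo_tool:
  motion: [-1,-0.7,0,0,0,0.4,0,-1,-0.6,0,0,0,0.4,0,-1,-0.5,0,0,0,0.4,0,-1,-0.4,0,0,0,0.4,0,-1,-0.4,0,0,0,0.4,0]

```text
t: 1.42
eef_pos: [0.3269, 0.5245, 0.3041]
tool_rot: [0.0, 0.346, 0.938, 0.0]
contact_force: [0.0, -0.6, -0.8]
gripper_width: 0.999
grasp_force: 0.0
```

servo_tool:
  motion: [-1,-0.3,0,0,0,0.4,0,-1,-0.2,0,0,0,0.4,0,-1,-0.2,0,0,0,0.4,0,-0.9,-0.1,0,0,0,0.3,0,-0.9,-0.1,0.1,0,0,0.3,0]

```text
t: 2.05
eef_pos: [0.3793, 0.4427, 0.302]
tool_rot: [-0.0, 0.469, 0.883, 0.0]
contact_force: [0.4, -0.5, -0.1]
gripper_width: 1.002
grasp_force: 0.0
```

servo_tool:
  motion: [-1,0,0,0,0,0.3,0,-0.9,0,0.1,0,0,0.3,0,-1,0,0,0,0,0.3,0,-0.9,0.1,0.1,0,0,0.3,0,-0.9,0.1,0,0,0,0.3,0]

```text
t: 2.68
eef_pos: [0.4287, 0.3623, 0.2977]
tool_rot: [-0.0, 0.565, 0.825, -0.0]
contact_force: [0.6, 1.2, -0.5]
gripper_width: 0.998
grasp_force: 0.0
```

servo_tool:
  motion: [-0.9,0.2,0.1,0,0,0.4,0,-0.9,0.2,0,0,0,0.3,0,-0.9,0.3,0.1,0,0,0.4,0,-0.9,0.3,0,0,0,0.3,0,-0.9,0.4,0.1,0,0,0.4,0]

```text
t: 3.3
eef_pos: [0.4794, 0.2825, 0.2919]
tool_rot: [0.0, 0.671, 0.741, 0.0]
contact_force: [0.0, 0.8, 0.3]
gripper_width: 1.002
grasp_force: 0.0
```

servo_tool:
  motion: [-0.9,0.4,0,0,0,0.3,0,-0.9,0.5,0.1,0,0,0.4,0,-1,-0.1,0.1,0,0,0.4,0,-1,-0.1,0.1,0,0,0.4,0,-1,0,0.1,0,0,0.4,0]

```text
t: 3.92
eef_pos: [0.4911, 0.188, 0.2837]
tool_rot: [-0.0, 0.77, 0.638, -0.0]
contact_force: [-0.1, 0.3, 0.6]
gripper_width: 0.999
grasp_force: 0.0
```

servo_tool:
  motion: [-1,0.1,0.1,0,0,0.4,0,-1,0.1,0.1,0,0,0.4,0,-0.9,0.2,0.1,0,0,0.4,0,-1,0.2,0.1,0,0,0.4,0,-1,0.3,0.1,0,0,0.4,0]

```text
t: 4.55
eef_pos: [0.4795, 0.089, 0.2738]
tool_rot: [-0.0, 0.856, 0.516, 0.0]
contact_force: [-0.1, 0.0, -0.7]
gripper_width: 1.0
grasp_force: 0.0
```

servo_tool:
  motion: [-1,0.4,0.1,0,0,0.4,0,-0.9,0.4,0.1,0,0,0.4,0,-1,0.5,0.1,0,0,0.4,0,-1,0.6,0.1,0,0,0.4,0,-0.9,0.6,0.1,0,0,0.4,0]

```text
t: 5.18
eef_pos: [0.4661, -0.0192, 0.2638]
tool_rot: [0.0, 0.924, 0.382, 0.0]
contact_force: [0.2, -1.1, 0.7]
gripper_width: 0.997
grasp_force: 0.0
```

servo_tool:
  motion: [-1,0.7,0.1,0,0,0.4,0,-0.9,0.8,0.2,0,0,0.4,0,-0.9,0.9,0.1,0,0,0.5,0,-0.8,0.9,0.2,0,0,0.4,0,-0.8,1,0.1,0,0,0.5,0]

```text
t: 5.8
eef_pos: [0.4493, -0.1417, 0.2497]
tool_rot: [0.0, 0.974, 0.225, -0.0]
contact_force: [0.5, 0.1, -0.5]
gripper_width: 0.999
grasp_force: 0.0
```

servo_tool:
  motion: [-0.5,0.8,0.1,0,0,0.3,0,-0.5,0.8,0.1,0,0,0.3,0,-0.4,0.8,0.1,0,0,0.4,0,-0.4,0.8,0.2,0,0,0.3,0,0,0,0,0,0,0,0]

```text
t: 6.42
eef_pos: [0.44, -0.2143, 0.2396]
tool_rot: [0.0, 0.992, 0.13, -0.0]
contact_force: [-1.4, 0.6, -0.1]
gripper_width: 0.998
grasp_force: 0.0
```

Run:
```python
from h import *
o=bot.get_obs();print(o["t"],o["eef_pos"],o["tool_rot"],o["q"].round(2))
K=bot.get_calibration("wrist");im=bot.read_camera("wrist");cv2.imwrite("pics/w1.png",im[:,:,::-1])
np.save("w1k.npy",K,allow_pickle=True)
print(proj(K,world([.4426,-.2135,.2608],[[-.04,0,.078],[.04,0,.078],[.056,0,.06]])))
for n in("leaf_center","leaf_knuckle"):print(bot.boxes_of("wrist",n)[:2])
```

```text
6.425 [ 0.43999319 -0.2142977   0.2395938 ] [ 2.34607288e-04  9.91520918e-01  1.29946213e-01 -4.42086872e-04] [-0.34  0.33  0.81  2.09 -0.31  0.84 -0.66]
[[322.48007867 309.33415907]
 [322.43988786 183.58230672]
 [322.41183859 154.00902429]]
[{'uv': [323.5, 209.8], 'p': 0.82}, {'uv': [316.2, 221.1], 'p': 0.23}]
[{'uv': [328.6, 209.2], 'p': 0.87}]
```

View pics/w1.png

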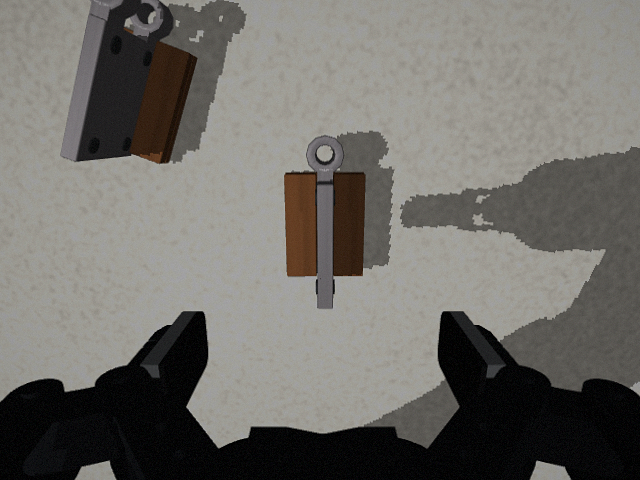

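The wrist view shows the single-knuckle leaf with its top edge from (325,308) to (325,182) and its hole at (324,153), within 3 px of my estimate. The spare leaf is well clear at upper left.

Run:
```python
from h import *
K=np.load("w1k.npy",allow_pickle=True).item()
L=[[-.04,0,.078],[.04,0,.078],[.056,0,.060]]
W=(K,L,[(325,308.5),(325.2,182.5),(324.5,153)])
p,e=fit([W],x0=(.44,-.21));print("wrist only",p,e.tolist())
S,D=bot.get_calibration("scene"),bot.get_calibration("side")
q,e=fit([(S,L,uc((130,225),[(145,182),(278,223),(306,257)])),(D,L,uc((320,155),[(285,86.5),(175,103),(151,128)])),W],x0=(.44,-.21));print("all",q,e.tolist())
c=world(q,[[.004,0,.112]])[0];print(c)
plan([([c[0],c[1],.15],q[2]-np.pi/2),(c,q[2]-np.pi/2)],0,dec=2)
```

```text
wrist only [ 0.44358725 -0.21484154  0.2630551 ] [[0.0, -0.0], [-0.3, 0.0], [0.2, -0.0]]
all [ 0.44352195 -0.21475543  0.26314583] [[-0.5, -0.3], [-0.4, 0.6], [0.4, 0.3], [-0.7, -0.8], [-0.6, -0.4], [-0.4, -0.5], [-0.1, 0.0], [-0.4, 0.1], [0.1, 0.1]]
[ 0.44738426 -0.21371495  0.112     ]
[0.06, 0.03, 0.9, 0, 0, 0, 0, 0.06, 0.03, 0.9, 0, 0, 0, 0, 0.06, 0.03, 0.9, 0, 0, 0, 0, 0.06, 0.03, 0.89, 0, 0, 0.01, 0, 0.06, 0.04, 0.9, 0, 0, 0, 0]
[0, 0, 0.95, 0, 0, 0, 0, 0, 0, 0.95, 0, 0, 0, 0]
end [ 0.44731514 -0.2138175   0.11197705]
```

servo_tool:
  motion: [0.06,0.03,0.9,0,0,0,0,0.06,0.03,0.9,0,0,0,0,0.06,0.03,0.9,0,0,0,0,0.06,0.03,0.9,0,0,0.01,0,0.06,0.04,0.9,0,0,0,0]

```text
t: 7.2
eef_pos: [0.4471, -0.2145, 0.1484]
tool_rot: [-0.0, 0.991, 0.131, -0.0]
contact_force: [-0.7, 0.7, 0.6]
gripper_width: 1.001
grasp_force: 0.0
```

servo_tool:
  motion: [0,0,0.95,0,0,0,0,0,0,0.95,0,0,0,0,0,0,0,0,0,0,0.2,0,0,0,0,0,0,0.5,0,0,0,0,0,0,0.7]
  grip_force: 50

```text
t: 7.82
eef_pos: [0.4476, -0.2146, 0.1125]
tool_rot: [0.0, 0.991, 0.131, 0.001]
contact_force: [0.6, 0.1, -0.5]
gripper_width: 0.384
grasp_force: 0.0
```

servo_tool:
  motion: [0,0,0,0,0,0,1,0,0,0,0,0,0,1,0,0,0,0,0,0,1,0,0,0,0,0,0,1,0,0,0,0,0,0,1]
  grip_force: 50

```text
t: 8.45
eef_pos: [0.4475, -0.2143, 0.1124]
tool_rot: [-0.0, 0.991, 0.131, 0.0]
contact_force: [-0.6, 0.8, 6.7]
gripper_width: 0.11
grasp_force: 49.1
```

Run:
```python
from h import *
plan([([.4475,-.2143,.18],-1.308),([.46,-.18,.225],-1.308),([.553,.04,.225],-.339)],1,dec=1,vmax=.9)
```

```text
[0, 0, -0.8, 0, 0, 0, 1, 0, 0, -0.9, 0, 0, 0, 1, 0, 0, -0.8, 0, 0, 0, 1, 0, 0, -0.9, 0, 0, 0, 1, 0.4, -0.5, -0.7, 0, 0, 0, 1]
[0.3, -0.5, -0.8, 0, 0, 0, 1, 0.4, -0.5, -0.7, 0, 0, 0, 1, 0.7, -0.9, 0, 0, 0, -0.6, 1, 0.8, -0.9, 0, 0, 0, -0.7, 1, 0.8, -0.7, 0, 0, 0, -0.6, 1]
[0.9, -0.6, 0, 0, 0, -0.6, 1, 0.8, -0.5, 0, 0, 0, -0.5, 1, 0.8, -0.4, 0, 0, 0, -0.5, 1, 0.9, -0.3, 0, 0, 0, -0.5, 1, 0.9, -0.3, 0, 0, 0, -0.5, 1]
[0.9, -0.2, 0, 0, 0, -0.5, 1, 0.7, -0.1, 0, 0, 0, -0.4, 1, 0.7, -0.1, 0, 0, 0, -0.4, 1, 0.7, -0.1, 0, 0, 0, -0.3, 1, 0.7, 0, 0, 0, 0, -0.4, 1]
end [0.55283036 0.04111887 0.2246247 ]
```

servo_tool:
  motion: [0,0,-0.3,0,0,0,1,0,0,-0.8,0,0,0,1,0,0,-0.8,0,0,0,1,0,0,-0.9,0,0,0,1,0,0,-0.8,0,0,0,1]
  grip_force: 70

```text
t: 9.07
eef_pos: [0.4473, -0.2144, 0.1854]
tool_rot: [0.0, 0.991, 0.131, 0.0]
contact_force: [-0.4, -0.8, -4.4]
gripper_width: 0.107
grasp_force: 68.1
```

servo_tool:
  motion: [0.4,-0.5,-0.7,0,0,0,1,0.3,-0.5,-0.7,0,0,0,1,0.4,-0.5,-0.6,0,0,0,1,0.7,-0.9,0,0,0,-0.6,1,0.8,-0.9,0,0,0,-0.7,1]

```text
t: 9.7
eef_pos: [0.4787, -0.1348, 0.224]
tool_rot: [-0.0, 0.973, 0.23, 0.0]
contact_force: [0.8, 0.2, -3.7]
gripper_width: 0.112
grasp_force: 68.3
```

servo_tool:
  motion: [0.8,-0.7,0,0,0,-0.6,1,0.9,-0.6,0,0,0,-0.6,1,0.8,-0.5,0,0,0,-0.5,1,0.8,-0.4,0,0,0,-0.5,1,0.9,-0.3,0,0,0,-0.5,1]

```text
t: 10.32
eef_pos: [0.5182, -0.0452, 0.2238]
tool_rot: [-0.0, 0.908, 0.42, -0.0]
contact_force: [0.1, -0.0, -3.3]
gripper_width: 0.111
grasp_force: 68.2
```

servo_tool:
  motion: [0.9,-0.3,0,0,0,-0.5,1,0.9,-0.2,0,0,0,-0.5,1,0.7,-0.1,0,0,0,-0.4,1,0.7,-0.1,0,0,0,-0.4,1,0.5,0,0,0,0,-0.5,1]

```text
t: 10.95
eef_pos: [0.5476, 0.0246, 0.2238]
tool_rot: [-0.0, 0.822, 0.569, -0.0]
contact_force: [0.7, 0.4, -3.2]
gripper_width: 0.106
grasp_force: 68.2
```

Run:
```python
from h import *
o=bot.get_obs();print(o["t"],o["eef_pos"],o["tool_rot"],o["q"].round(2),o["contact_force"],o["gripper_width"])
plan([([.553,.04,.165],-.339)],1,dec=2,vmax=.9)
K=bot.get_calibration("wrist");im=bot.read_camera("wrist");cv2.imwrite("pics/w2.png",im[:,:,::-1])
np.save("w2k.npy",K,allow_pickle=True)
s=bot.read_camera("scene");cv2.imwrite("pics/s2.png",s[:,:,::-1])
print(proj(K,world([.6172,.2232,1.2316],[[-.05,0,.133],[-.025,.04,.135],[.025,.04,.135],[.025,-.04,.135],[-.025,-.04,.135]])).round())
```

```text
10.95 [0.54761854 0.02458774 0.22381101] [-4.44924402e-05  8.22004315e-01  5.69481253e-01 -7.91480603e-05] [-0.55  0.39  0.5   1.96 -0.25  0.84 -0.28] [ 0.67952146  0.37404122 -3.16456377] 0.106024651991782
[0.2, 0, 0.74, 0, 0, -0.03, 1, 0.21, -0.01, 0.73, 0, 0, -0.03, 1, 0.2, 0, 0.74, 0, 0, -0.04, 1, 0.21, 0, 0.73, 0, 0, -0.03, 1]
end [0.5530724  0.04005117 0.16500976]
[[ 312. -143.]
 [ 184. -235.]
 [ 170. -433.]
 [ 441. -441.]
 [ 436. -241.]]
```

View pics/w2.png

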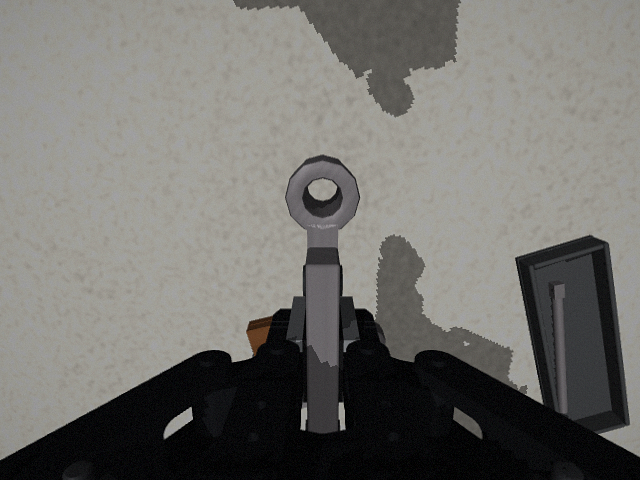

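The wrist view shows the leaf held straight, with its knuckle hole at about (322,189). The jamb isn't in view yet. Next I descend and check the leaf in hand against prediction.

servo_tool:
  motion: [0.2,0,0.8,0,0,-0.03,1,0.2,0,0.7,0,0,-0.03,1,0.2,0,0.7,0,0,-0.04,1,0.1,0,0.7,0,0,-0.03,1,0,0,0.5,0,0,0,1]

```text
t: 11.68
eef_pos: [0.552, 0.0369, 0.1546]
tool_rot: [-0.0, 0.818, 0.576, -0.001]
contact_force: [-0.4, 0.4, -4.3]
gripper_width: 0.106
grasp_force: 68.4
```

Run:
```python
from h import *
o=bot.get_obs();T=R.from_quat(np.roll(o["tool_rot"],-1)).as_matrix();e=o["eef_pos"]
y=np.arctan2(T[1,1],T[0,1]);print(o["t"],e,"tool y yaw",y,o["contact_force"])
x=np.array([np.cos(y+np.pi/2),np.sin(y+np.pi/2),0])
c=e-.004*x-[0,0,.0694]
K=bot.get_calibration("wrist")
P=[c+.056*x+[0,0,.017],c+.04*x+[0,0,.035],c-.04*x+[0,0,.035]]
print("wrist pred",proj(K,P).round(1).tolist())
out=[]
im=bot.read_camera("wrist")
out.append(cv2.resize(im[140:290,220:420],(400,300),interpolation=cv2.INTER_CUBIC))
for cam in("scene","side"):
    im=bot.read_camera(cam);k=bot.get_calibration(cam)
    u,v=proj(k,[c+.05*x])[0].astype(int);print(cam,"crop",u-60,v-45)
    print(proj(k,P).round(1).tolist())
    out.append(cv2.resize(im[v-45:v+45,u-60:u+60],(400,300),interpolation=cv2.INTER_CUBIC))
out.append(out[0]*0)
cv2.imwrite("pics/m3.png",np.vstack([np.hstack(out[:2]),np.hstack(out[2:])])[:,:,::-1])
```

```text
11.675 [0.55201419 0.03687899 0.15463038] tool y yaw -0.34377547487102833 [-0.41880324  0.41599423 -4.29126903]
wrist pred [[323.0, 196.3], [323.0, 264.0], [323.0, 489.9]]
scene crop 257 178
[[319.4, 216.8], [313.4, 213.2], [282.0, 225.9]]
side crop 272 206
[[331.8, 247.8], [334.1, 237.7], [345.0, 216.3]]
```

View pics/m3.png

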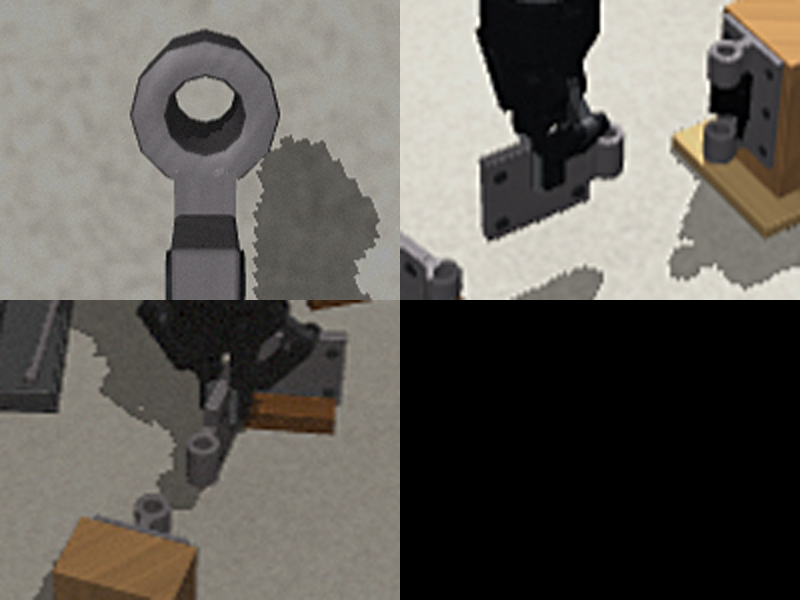

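The leaf in hand matches prediction to under 1 px: wrist hole rim centre (322,197) and side hole (333,248). The gap between the jamb knuckles is visible ahead in the scene view. I'll approach to about 33 mm short and look with the wrist camera.

Run:
```python
from h import *
y=1.2316;x=np.array([np.cos(y),np.sin(y),0]);A=np.array([.6005,.176,.1544])
plan([(A-.052*x-.033*x,y-np.pi/2)],1,dec=2,vmax=.8)
```

```text
[0.78, -0.01, 0.01, 0, 0, -0.01, 1, 0.78, -0.01, 0.01, 0, 0, -0.01, 1, 0.79, -0.01, 0.01, 0, 0, -0.01, 1, 0.79, -0.01, 0.01, -0.01, 0.01, 0, 1]
end [0.57227105 0.09593013 0.1544791 ]
```

servo_tool:
  motion: [0.78,-0.01,0,0,0,-0.01,1,0.78,-0.01,0,0,0,-0.01,1,0.78,-0.01,0,0,0,-0.01,1,0.7,0,0,0,0,0,1,0,0,0,0,0,0,1]

```text
t: 12.45
eef_pos: [0.5724, 0.0962, 0.1558]
tool_rot: [-0.0, 0.816, 0.579, 0.0]
contact_force: [0.2, -1.0, -3.9]
gripper_width: 0.108
grasp_force: 68.2
```

Run:
```python
from h import *
o=bot.get_obs();T=R.from_quat(np.roll(o["tool_rot"],-1)).as_matrix();e=o["eef_pos"]
y=np.arctan2(T[1,1],T[0,1]);print(o["t"],e,"tool y yaw",y,o["contact_force"])
x=np.array([np.cos(y+np.pi/2),np.sin(y+np.pi/2),0]);c=e-.004*x-[0,0,.0694]
K=bot.get_calibration("wrist");im=bot.read_camera("wrist");np.save("w4k.npy",K,allow_pickle=True)
cv2.imwrite("pics/w4.png",im[:,:,::-1])
print("leaf knuckle",proj(K,[c+.056*x+[0,0,.017]]).round(1).tolist())
J=[[-.05,0,.133],[-.05,0,.108],[-.025,.04,.135],[-.025,-.04,.135],[.025,.04,.135],[.025,-.04,.135]]
print("jamb",proj(K,world([.6172,.2232,1.2316],J)).round(1).tolist())
```

```text
12.45 [0.57244256 0.09624933 0.15583461] tool y yaw -0.3367763003005454 [ 0.19619176 -0.98098879 -3.88916553]
leaf knuckle [[322.8, 196.6]]
jamb [[323.7, 66.1], [323.5, 81.5], [119.6, -72.2], [528.6, -71.1], [90.7, -400.4], [559.3, -399.0]]
```

View pics/w4.png

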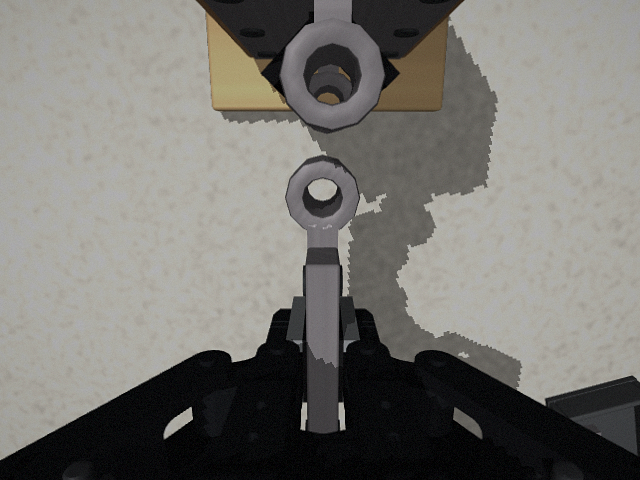

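The wrist view shows the upper jamb knuckle with its hole rim centre at about (332,72), and the foot's front corners at (212,109) and (443,109). The leaf knuckle is at (322,197). That puts the jamb axis about 2 mm to the right of my estimate, so I refit.

Run:
```python
from h import *
K=np.load("w4k.npy",allow_pickle=True).item()
L=[[-.05,0,.133],[-.05,.06,.012],[-.05,-.06,.012]]
obs=[(K,L,[(332,73),(212,109),(443,109)])]
print("pred",proj(K,world([.6172,.2232,1.2316],L)).round(1).tolist())
p,e=fit(obs,starts=[1.23],x0=(.617,.223));print(p,e.tolist(),world(p,[[-.05,0,.085]]))
S,D=bot.get_calibration("scene"),bot.get_calibration("side")
M=[[-.05,0,.133],[-.025,.04,.135],[.025,.04,.135],[.025,-.04,.135],[-.025,-.04,.135]]
q,e=fit(obs+[(S,M,uc((320,160),[(141,131),(138,80),(201,55),(284,122),(209,150)])),(D,M,uc((260,265),[(231,12),(285,62),(255,130),(113,90),(148,25)]))],starts=[1.23],x0=(.617,.223))
print(q,e.tolist(),world(q,[[-.05,0,.085]]))
```

```text
pred [[323.7, 66.1], [206.1, 106.3], [440.0, 106.9]]
[0.61836653 0.22137741 1.2342074 ] [[0.2, -0.2], [-2.1, 0.4], [0.4, 0.3]] [[0.60185306 0.17418308 0.085     ]]
[0.61822313 0.22143968 1.23615502] [[-0.0, -0.3], [-2.2, 0.6], [0.3, 0.0], [-0.3, 0.0], [-0.8, -0.6], [0.7, -1.2], [1.0, -0.1], [2.2, 0.3], [-0.2, -1.2], [0.1, -1.5], [-0.3, -1.2], [-1.1, -1.2], [-0.9, -1.6]] [[0.60180161 0.17421327 0.085     ]]
```

Run:
```python
from h import *
y=1.235;x=np.array([np.cos(y),np.sin(y),0]);A=np.array([.6018,.1742,.1544])
plan([(A-.052*x-.028*x,y-np.pi/2),(A-.052*x-.004*x,y-np.pi/2)],1,dec=2,vmax=.4)
```

```text
[0.23, 0.09, 0.07, 0, 0, -0.02, 1, 0.4, 0, 0, 0, 0, 0, 1, 0.4, 0, 0, 0, 0, 0, 1, 0.4, 0.01, 0, 0, 0, 0, 1]
end [0.58340306 0.12120812 0.15438031]
```

servo_tool:
  motion: [0.2,0.09,0.06,0,0,-0.02,1,0.4,0,0,0,0,0,1,0.4,0,0,0,0,0,1,0.4,0,0,0,0,0,1,0,0,0,0,0,0,1]

```text
t: 13.12
eef_pos: [0.5832, 0.1213, 0.1546]
tool_rot: [-0.0, 0.815, 0.579, 0.0]
contact_force: [0.2, 0.1, -3.7]
gripper_width: 0.112
grasp_force: 68.2
```

Run:
```python
from h import *
o=bot.get_obs();y=1.235;x=np.array([np.cos(y),np.sin(y),0]);n=np.array([-x[1],x[0],0])
d=np.array([.6018,.1742,.1544])-.052*x-o["eef_pos"];print(o["t"],o["eef_pos"],o["tool_rot"],o["contact_force"],"along/left/z mm",d@x*1e3,d@n*1e3,d[2]*1e3)
im=bot.read_camera("wrist");cv2.imwrite("pics/w5.png",cv2.resize(im[100:320,200:440],(480,440))[:,:,::-1])
```

```text
13.125 [0.58322983 0.12131198 0.15463559] [-1.17032559e-04  8.15077160e-01  5.79352370e-01  2.00817481e-04] [ 0.2142976   0.05370153 -3.66195507] along/left/z mm 4.053390902519494 -0.10527382060104765 -0.23558568588863404
```

View pics/w5.png

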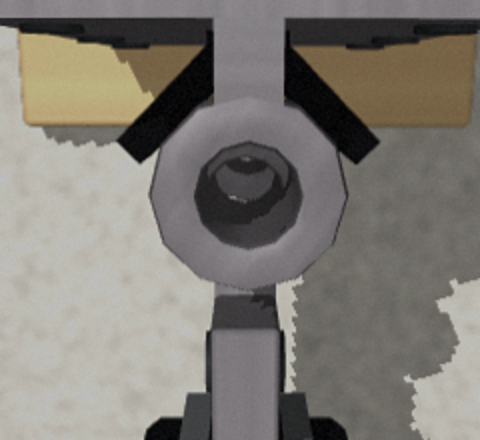

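The leaf knuckle is under the upper knuckle. The V walls are symmetric about crop x≈249 and the leaf web is centred at about 246. Force is free, so I feel in slowly.

servo_tool:
  motion: [0.07,0,0,0,0,0,1,0.07,0,0,0,0,0,1,0.04,0,0,0,0,0,1,0,0,0,0,0,0,1]

```text
t: 13.68
eef_pos: [0.5842, 0.1235, 0.1547]
tool_rot: [-0.0, 0.816, 0.579, -0.0]
contact_force: [0.1, 0.0, -3.5]
gripper_width: 0.11
grasp_force: 68.2
```

servo_tool:
  motion: [0.05,0,0,0,0,0,1,0,0,0,0,0,0,1,0,0,0,0,0,0,1]

```text
t: 14.05
eef_pos: [0.5846, 0.1244, 0.1547]
tool_rot: [-0.0, 0.816, 0.579, 0.0]
contact_force: [-0.0, 0.0, -3.4]
gripper_width: 0.109
grasp_force: 68.2
```

servo_tool:
  motion: [0.05,0,0,0,0,0,1,0,0,0,0,0,0,1,0,0,0,0,0,0,1]

```text
t: 14.42
eef_pos: [0.5849, 0.1254, 0.1547]
tool_rot: [-0.0, 0.816, 0.579, 0.0]
contact_force: [-0.1, -0.2, -4.1]
gripper_width: 0.104
grasp_force: 68.2
```

servo_tool:
  motion: [0.04,0,0,0,0,0,1,0,0,0,0,0,0,1,0,0,0,0,0,0,1]

```text
t: 14.8
eef_pos: [0.5851, 0.1261, 0.1547]
tool_rot: [-0.0, 0.816, 0.579, -0.0]
contact_force: [0.4, -1.1, -4.5]
gripper_width: 0.11
grasp_force: 68.2
```

servo_tool:
  motion: [0.04,0,0,0,0,0,1,0,0,0,0,0,0,1,0,0,0,0,0,0,1]

```text
t: 15.18
eef_pos: [0.5853, 0.1264, 0.1547]
tool_rot: [0.0, 0.816, 0.579, -0.0]
contact_force: [-1.3, -2.5, -2.9]
gripper_width: 0.111
grasp_force: 68.3
```

servo_tool:
  motion: [0.04,0,0,0,0,0,1,0,0,0,0,0,0,1,0,0,0,0,0,0,1]

```text
t: 15.55
eef_pos: [0.5854, 0.1264, 0.1547]
tool_rot: [0.0, 0.816, 0.578, -0.001]
contact_force: [-2.1, -5.5, -2.2]
gripper_width: 0.108
grasp_force: 68.6
```

```bash
cat > st.py <<'E'
from h import *
o=bot.get_obs();y=1.235;x=np.array([np.cos(y),np.sin(y),0]);n=np.array([-x[1],x[0],0]);f=o["contact_force"]
d=np.array([.6018,.1742,.1544])-.052*x-o["eef_pos"];T=R.from_quat(np.roll(o["tool_rot"],-1)).as_matrix()
print(o["t"],"F along/left/z",(f@x).round(2),(f@n).round(2),f[2].round(2),"torque",o["torque"].round(3),"remaining mm",(d@x*1e3).round(2),(d@n*1e3).round(2),"yaw",np.arctan2(T[1,1],T[0,1])+np.pi/2,"tilt",T[:2,2].round(4))
E
python3 st.py
```

```text
15.55 F along/left/z -5.86 0.22 -2.22 torque [-1.01   0.405  0.028] remaining mm -1.5 0.21 yaw 1.2333441626888868 tilt [-0.0009 -0.0012]
```

servo_tool:
  motion: [0.02,0,0,0,0,0,1,0,0,0,0,0,0,1,0,0,0,0,0,0,1]

```text
t: 15.92
eef_pos: [0.5854, 0.1265, 0.1547]
tool_rot: [0.0, 0.816, 0.578, -0.001]
contact_force: [-2.5, -5.3, -1.2]
gripper_width: 0.11
grasp_force: 68.6
```

```bash
python3 st.py
python3 - <<'E'
from h import *
im=bot.read_camera("wrist");a=cv2.resize(im[100:320,200:440],(400,367))
s=bot.read_camera("scene");b=cv2.resize(s[160:252,295:395],(400,367),interpolation=cv2.INTER_CUBIC)
cv2.imwrite("pics/f.png",np.hstack([a,b])[:,:,::-1])
E
```

```text
15.925 F along/left/z -5.86 0.63 -1.16 torque [-1.131  0.389  0.05 ] remaining mm -1.52 0.23 yaw 1.233046119807963 tilt [-0.0012 -0.0016]
```

View pics/f.png

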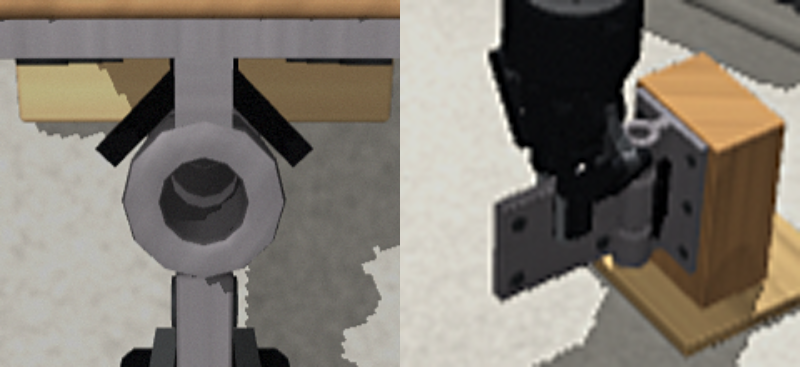

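The leaf knuckle sits in the V under the upper knuckle (wrist crop hole centre about (204,200)). The plate is upright, and the push is a steady 6 N along the jamb axis with almost no side force.

```bash
python3 -c "
from station import bot
print(bot.hand_in())"
```

```text
the job is handed in; nothing more can be done
None
```

The single-knuckle leaf is seated in the V with its hole on the jamb axis as far as the cameras and force readings show. It is still gripped, upright and pressed in at about 6 N, and I handed the job in at about 16 s.

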